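Put the balance's check weights away

ROBOT

A 6-joint arm with a two-finger parallel gripper is mounted at the origin on the work surface. World frame = base frame: x ahead of the robot, y to its left, z up, the work surface at z = 0. Lengths are in m, angles in rad, forces in N, time in s.
With the tool pointing down it reaches from about 0.35 to 0.775 m from the base axis. Payload 5.5 kg.
Tool frame: the origin (TCP) lies at the very end of the fingers, on their centre line; the grasp point (between the pads) lies 19 mm behind it; z points along the fingers, y is the line along which they close (so a half turn about z gives the same grasp; the last joint's range is limited). The gripper opens to 85 mm and grips with 20 to 120 N. Pads are 22 mm wide; open, the fingers measure 114 mm over their backs; the gripper's body (76 mm by 85 mm) begins 54 mm behind the grasp point. The pads swing forward as they close: fully open they stand 13 mm farther back than shut.
Start: joints at [0.991, 0.313, 0.046, 1.304, 0, 1.431], TCP at [0.245, 0.52, 0.231] pointing down, gripper open.
Joint ranges: [-2.76, 2.76], [-0.86, 1.69], [-1.03, 1.26], [-2.2, 2.34], [-1.47, 1.5], [-3.14, 3.14]. Speed limits (rad/s): [2.57, 2.57, 3.14, 3.14, 3.14, 3.14].

INTERFACE

Orientations are given as a unit quaternion [w, x, y, z].
In Python, from workcell import env, imaging, ticket gives the robot as it stands. The module is installed in compiled form; this text tells all that it offers.
- The arm moves only by the tool apply_moves, never from a script. Its argument "rows" is a list of rows, each an object with "xyz": the shift along the tool's x, y, z in mm, a list of three; "turn": the turn, a rotation vector about the tool's x, y, z in rad, a list of three; "grip": the opening, from 0 (shut) to 1 (fully open). A call has 1 to 12 rows; each row is the pose to reach, as a shift and turn from the pose commanded when the call began, along the tool's axes at that moment; what a row does not reach only later rows make up. A row lasts 1/12 s, in which the tool goes at most 41.7 mm and 7.16 degrees, less where a joint would pass 70% of its speed; a pose out of reach is approached as far as the arm can. A call with a gripper value outside its range is refused whole. The fingers move at their own pace and stop on an object; "force" is the grip in N (left out, the last holds). Time passes only in rows, so rows that repeat a pose let the fingers close. It gives the time, the measured TCP pose, the force, the opening and the grip force at its end, in the units of the state.
- env.get_state(): the state, without advancing time (a new reading comes with each control period).
- imaging.read_camera(name): name is "scene" or "top"; returns a dict with "color" (384x512x3 uint8, blue, green, red), "z_map" (384x512 float32, m along the optical axis (not along the pixel's ray), 0 where there is no reading), "camera_matrix" (3x3 intrinsics, pixels), "view" (4x4, takes a point from world to camera coordinates). Camera axes: x right, y down, z forward; pixel columns grow to the right and rows downward; lengths in m; the calibration is good to about 2 mm. A picture is of the moment at which its call begins.
- ticket.hand_in(): hands the job in; it is judged then, once.
The state is a dict: "clock": time; "joint_pos": joint angles; "qvel": joint speeds; "tau": joint torques, N m; "tcp_pos": TCP position; "orientation": TCP orientation; "wrist_force": force on the tool from outside, world axes, zero at the start; "ft_torque": the same for the moment, N m; "finger_gap": finger opening in m; "grip_force": force on a finger pad.
Only numpy, scipy, OpenCV 4.12 (cv2) and the standard library are available. Lean on these libraries where they do the work, as an engineer would, in place of code of your own. Each camera call takes 0.05 s, during which the arm holds its last target. There are 200 camera calls.

TASK

The balance check is finished: take the stack of steel check weights off the balance pan, one at a time from the top down, and set each upright in its own wooden cup, the smallest weight in the cup with the smallest recess and so on up to the largest, leaving the rest of the stack standing on the pan meanwhile. Set each one down flat on the floor of its recess before fetching the next, never tip a weight over or let it fall, and do not knock the glass beaker standing beyond the balance.

Things in the scene. Friction and masses are not known exactly. Their poses are not given: they have to be found in the camera images.
- weight24: plain stainless-steel disc, the smallest (top of the stack): diameter 24 mm, height 24 mm, about 85 g (varies by a fifth). Origin at the centre of its underside, z up along its axis.
- weight38: plain stainless-steel disc, the second smallest (second from the top): diameter 38 mm, height 24 mm, about 214 g (varies by a fifth). Origin at the centre of its underside, z up along its axis.
- weight52: plain stainless-steel disc, the second largest (third from the top): diameter 52 mm, height 24 mm, about 400 g (varies by a fifth). Origin at the centre of its underside, z up along its axis.
- weight66: plain stainless-steel disc, the largest (bottom of the stack): diameter 66 mm, height 24 mm, about 645 g (varies by a fifth). Origin at the centre of its underside, z up along its axis.
- cup66: low round wooden cup with a flat, dark-floored recess of diameter 80 mm, made for the 66 mm weight (7 mm play all round). Outside diameter 96 mm, height 12 mm, recess floor 6 mm above the bench, so a seated weight stands 18 mm above the rim. Fixed to the bench. Origin at the centre of its underside, on the bench.
- cup52: low round wooden cup with a flat, dark-floored recess of diameter 66 mm, made for the 52 mm weight (7 mm play all round). Outside diameter 82 mm, height 12 mm, recess floor 6 mm above the bench, so a seated weight stands 18 mm above the rim. Fixed to the bench. Origin at the centre of its underside, on the bench.
- cup38: low round wooden cup with a flat, dark-floored recess of diameter 52 mm, made for the 38 mm weight (7 mm play all round). Outside diameter 68 mm, height 12 mm, recess floor 6 mm above the bench, so a seated weight stands 18 mm above the rim. Fixed to the bench. Origin at the centre of its underside, on the bench.
- cup24: low round wooden cup with a flat, dark-floored recess of diameter 38 mm, made for the 24 mm weight (7 mm play all round). Outside diameter 54 mm, height 12 mm, recess floor 6 mm above the bench, so a seated weight stands 18 mm above the rim. Fixed to the bench. Origin at the centre of its underside, on the bench.
- balance: low white balance, fixed; housing 40 mm high, round metal pan of 104 mm diameter, its top 50 mm above the bench. On the pan stand the weights in one stack 96 mm high, largest at the bottom, each a few mm off-centre. Origin under the pan's centre, on the bench; the housing reaches 120 mm to -x (display side), 65 mm to +x and 75 mm to either side in y.
- beaker: small empty glass beaker, loose and easily knocked over, 50 mm across the rim, 70 mm high, standing beyond the balance. Origin at the centre of its underside.
There are look-alikes about, which are no part of the job. Leave any blue look-alike of the weight66 alone. What is shaped like the cup66 but yellow is not meant.

How it is judged:
By the outcome, as a careful person would: the job done as asked, in the order asked, and still so for the second after the job is handed in, with the robot touching nothing.
It also fails if it takes over 102 s, if anything falls off the work surface, if the arm or the gripper's body presses on something with over 40 N, if the wrist force passes 120 N, or if a joint passes its speed limit or range.

## Working session

There is one attempt and no reset: what is moved stays moved. The work goes in short steps, Python scripts to look and compute and a tool call to move; the robot and the scene stay as the last step left them, time stands still between calls to the robot, and variables do not carry over. Pictures are saved under pics/ and viewed, at most 18 in all, crops included, and the job is handed in when it is done.

Besides the shell and the picture viewer there is one more tool, called after "Call:" as a command line: name --argument value ..., lists and objects as JSON in quotes. apply_moves: Moves the arm, as the interface text tells. Its arguments: {"type":"object","properties":{"rows":{"type":"array"},"force":{"type":"number"}},"required":["rows"]}

```bash
mkdir -p pics; cat > h.py <<'E'
import numpy as np, cv2
from workcell import env, imaging, ticket
def cam(n):
    c=imaging.read_camera(n); np.savez(f'{n}.npz',**c); return c
def pts(c):
    z=c['z_map'];K=c['camera_matrix'];v,u=np.mgrid[:384,:512]
    P=np.stack([(u-K[0,2])/K[0,0]*z,(v-K[1,2])/K[1,1]*z,z,np.ones_like(z)],-1)
    W=P@np.linalg.inv(c['view']).T; W=W[...,:3]; W[z==0]=np.nan; return W
E
python3 - <<'E'
from h import *
for n in('scene','top'):
    c=cam(n); cv2.imwrite(f'pics/{n}0.png',cv2.resize(c['color'],(800,600)))
s=env.get_state(); print({k:np.round(v,3) for k,v in s.items()})
E
```

```text
{'clock': np.float64(0.1), 'joint_pos': array([0.991, 0.314, 0.045, 1.304, 0.   , 1.431]), 'qvel': array([-0.   , -0.001,  0.002, -0.001,  0.002, -0.002]), 'tau': array([ 3.0000e-03, -4.8173e+01,  2.9924e+01,  1.3000e-02, -0.0000e+00,
       -0.0000e+00]), 'tcp_pos': array([0.245, 0.52 , 0.23 ]), 'orientation': array([-0.   ,  0.218,  0.976, -0.001]), 'wrist_force': array([-0.05 ,  0.062, -0.972]), 'ft_torque': array([-0.018,  0.   , -0.063]), 'grip_force': np.float64(0.0), 'finger_gap': np.float64(0.085)}
```

View pics/top0.png

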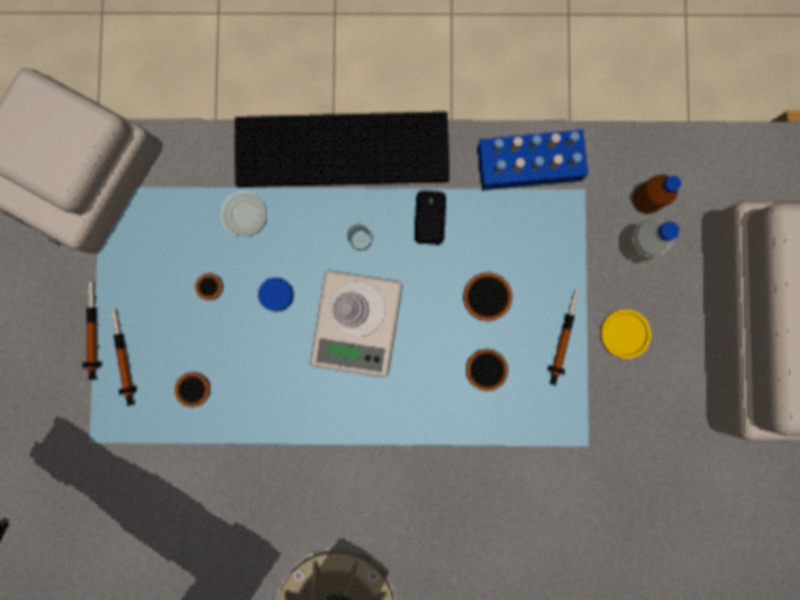

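View pics/scene0.png

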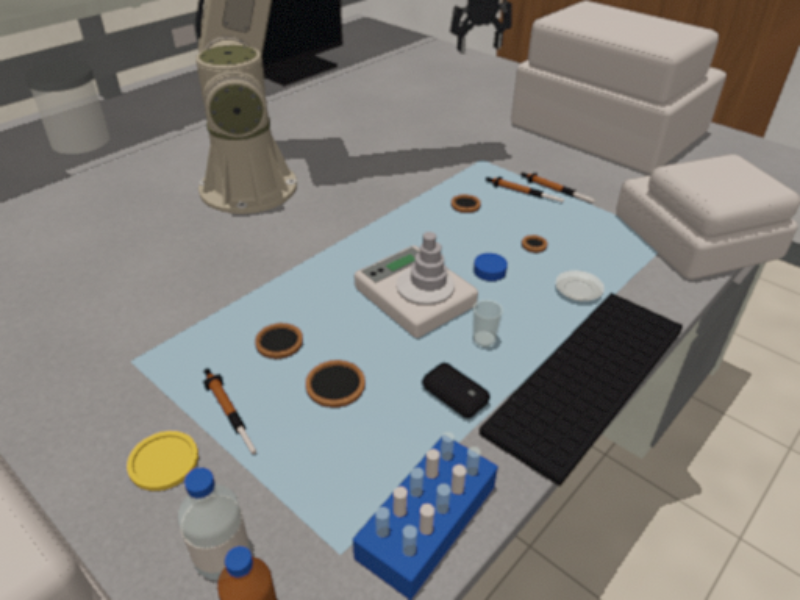

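The top view shows the balance and stack at about (355,310), with cups at (209,287) cup24, (192,390) cup38, (487,370) cup52 and (488,296) cup66. The beaker is at (360,238), and the blue disc at (276,294) and the yellow dish are the look-alikes. The scene view agrees.

```bash
python3 - <<'E'
from h import *
from scipy.optimize import least_squares
def fit(p,r):
    return least_squares(lambda q:np.hypot(*(p-q).T)-r,p.mean(0),loss='soft_l1',f_scale=.001).x
c=np.load('top.npz');W=pts(c);K=c['camera_matrix'];T=np.linalg.inv(c['view'])
def ray(u,v,z):
    d=T[:3,:3]@np.linalg.inv(K)@[u,v,1];o=T[:3,3];return o+d*(z-o[2])/d[2]
print('cam',T[:3,3], 'px/m at bench',K[0,0]/T[2,3])
g=c['color'].astype(int)
for n,(u,v) in dict(cup24=(209,287),cup38=(192,390),cup52=(487,370),cup66=(488,296),beaker=(360,238)).items():
    u=u*.64;v=v*.64
    yy,xx=np.mgrid[:384,:512]; near=np.hypot(xx-u,yy-v)<22
    m=near&(g[...,0]<g[...,2]+15) 
    k,l,st,ce=cv2.connectedComponentsWithStats(m.astype(np.uint8)); 
    i=1+np.argmax(st[1:,4]) if k>1 else 0
    p=ray(*ce[i],.010); print(n,st[i],p.round(4), 'diam',2*np.sqrt(st[i,4]/np.pi)/(K[0,0]/T[2,3]))
for n in('top','scene'):
    c=np.load(n+'.npz');W=pts(c)
    b=np.hypot(W[...,0]-ray(227,198,.05)[0],W[...,1]-ray(227,198,.05)[1])<.07
    print(n,ray(227,198,.05))
    for k,r in enumerate((.033,.026,.019,.012)):
        zt=.05+.024*(k+1)
        p=W[b&(abs(W[...,2]-zt)<.005)]
        print(r,len(p),'top min/max',p.min(0).round(4),p.max(0).round(4),p.mean(0).round(4))
        if n=='scene':
            q=W[b&(W[...,2]>zt-.019)&(W[...,2]<zt-.005)][:,:2]; print('  side fit',len(q),fit(q,r).round(4))
E
python3 - <<'E'
import cv2
a=cv2.imread('pics/top0.png')
from numpy import load
c=load('top.npz')['color'][165:250,190:270]; d=load('scene.npz')['color'][140:220,220:320]
import numpy as np
cv2.imwrite('pics/crop.png',np.hstack([cv2.resize(c,(400,425),interpolation=2),cv2.resize(d,(400,425),interpolation=2)]))
E
```

```text
cam [ 0.50481325 -0.14511989  1.21098722] px/m at bench 328.30164201537843
cup24 [124 174  19  19 270] [0.6112 0.2534 0.01  ] diam 0.05647599440347785
cup38 [111 238  24  23 434] [0.4123 0.2799 0.01  ] diam 0.07160228290473863
cup52 [298 223  28  28 612] [ 0.4535 -0.2867  0.01  ] diam 0.08502716824297846
cup66 [296 174  32  32 817] [ 0.5948 -0.2886  0.01  ] diam 0.09824105840256135
beaker [228 153   9   7  24] [ 0.6935 -0.0469  0.01  ] diam 0.01683788834440989
top [ 0.56526465 -0.03604884  0.05      ]
0.033 135 top min/max [ 0.5352 -0.0615  0.0694] [0.5984 0.0022 0.079 ] [ 0.5647 -0.0348  0.075 ]
0.026 105 top min/max [ 0.5429 -0.0521  0.0948] [ 0.591  -0.0038  0.1029] [ 0.5658 -0.0332  0.0992]
0.019 83 top min/max [ 0.5477 -0.0455  0.1177] [ 0.5835 -0.0095  0.1265] [ 0.5666 -0.0265  0.1228]
0.012 60 top min/max [ 0.5548 -0.0421  0.1418] [ 0.5738 -0.0186  0.1509] [ 0.5643 -0.0301  0.1469]
scene [ 0.56526465 -0.03604884  0.05      ]
0.033 133 top min/max [ 0.5382 -0.0607  0.0691] [0.602  0.0031 0.079 ] [ 0.5799 -0.0414  0.0743]
  side fit 89 [ 0.5673 -0.0263]
0.026 97 top min/max [ 0.5441 -0.053   0.0932] [ 0.5946 -0.007   0.103 ] [ 0.5764 -0.0377  0.0983]
  side fit 74 [ 0.5672 -0.0259]
0.019 68 top min/max [ 0.5501 -0.0444  0.117 ] [ 0.5867 -0.0061  0.1267] [ 0.5741 -0.0316  0.1221]
  side fit 63 [ 0.5668 -0.0245]
0.012 48 top min/max [ 0.5552 -0.0396  0.141 ] [ 0.5797 -0.0182  0.1494] [ 0.5676 -0.0301  0.1456]
  side fit 37 [ 0.5653 -0.0275]
```

View pics/crop.png

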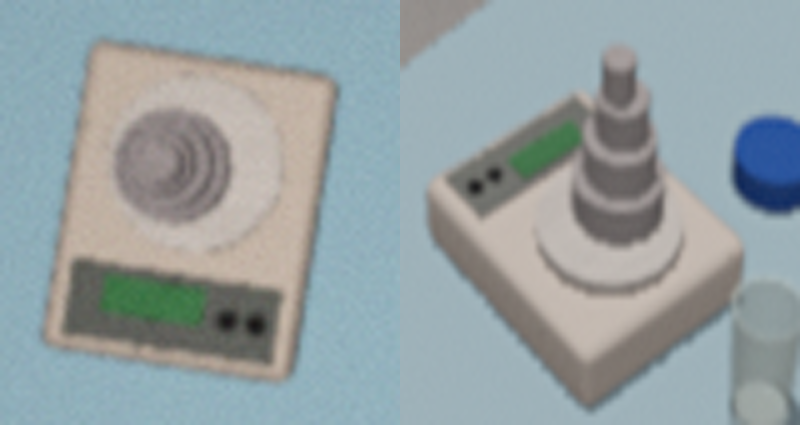

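The crop shows the stack with rims nearly concentric: the weight24 top is around crop (155,160), offset towards +y on the pan. Now I'll check fingertip height in the start pose, with the gripper open.

```bash
cat >> h.py <<'E'
def shift(dst,cmd):
    from scipy.spatial.transform import Rotation as R
    r=R.from_quat([.2180,.9759,0,0]) # x,y,z,w
    return (r.inv().apply(np.array(dst)-np.array(cmd))*1000).round(1)
E
python3 - <<'E'
from h import *
c=np.load('scene.npz');W=pts(c)
m=(np.hypot(W[...,0]-.245,W[...,1]-.52)<.08)&(W[...,2]>.15)&(W[...,2]<.33)
p=W[m];print(len(p),np.sort(p[:,2])[:15].round(4));
ty=np.array([.4255,.905]);
for lo,hi in((.0,.25),(.25,.26),(.26,.28),(.28,.3),(.3,.33)):
    q=p[(p[:,2]>lo)&(p[:,2]<hi)]
    t=(q[:,:2]-[.245,.52])@ty; print(lo,len(q),np.percentile(t,[0,10,50,90,100]).round(3) if len(q) else '')
print(shift([.566,-.0295,.230],[.245,.52,.231]))
E
```

```text
492 [0.2442 0.2449 0.2467 0.247  0.2471 0.2473 0.2473 0.2475 0.2475 0.2485
 0.2489 0.2494 0.2496 0.2501 0.2503]
0.0 13 [-0.051 -0.049  0.042  0.047  0.053]
0.25 26 [-0.057 -0.056 -0.043  0.048  0.054]
0.26 68 [-0.06  -0.056 -0.042  0.049  0.061]
0.28 105 [-0.075 -0.069 -0.038  0.064  0.07 ]
0.3 280 [-0.074 -0.069 -0.014  0.062  0.071]
[-524.3 -360.7    1. ]
```

Call:
apply_moves --rows '[{"xyz": [-40, -27.5, 0], "turn": [0, 0, 0], "grip": 1}, {"xyz": [-72, -49.5, 0], "turn": [0, 0, 0], "grip": 1}, {"xyz": [-104, -71.5, 0], "turn": [0, 0, 0], "grip": 1}, {"xyz": [-524, -361, 1], "turn": [0, 0, 0], "grip": 1}, {"xyz": [-524, -361, 1], "turn": [0, 0, 0], "grip": 1}, {"xyz": [-524, -361, 1], "turn": [0, 0, 0], "grip": 1}, {"xyz": [-524, -361, 1], "turn": [0, 0, 0], "grip": 1}, {"xyz": [-524, -361, 1], "turn": [0, 0, 0], "grip": 1}, {"xyz": [-524, -361, 1], "turn": [0, 0, 0], "grip": 1}, {"xyz": [-524, -361, 1], "turn": [0, 0, 0], "grip": 1}, {"xyz": [-524, -361, 1], "turn": [0, 0, 0], "grip": 1}, {"xyz": [-524, -361, 1], "turn": [0, 0, 0], "grip": 1}]'

```text
clock: 1.1
tcp_pos: [0.497, 0.0864, 0.2303]
orientation: [-0.0, 0.218, 0.976, 0.0]
wrist_force: [0.4, 0.8, 0.3]
finger_gap: 0.0858
grip_force: 0.0
```

Call:
apply_moves --rows '[{"xyz": [0, 0, 0], "turn": [0, 0, 0], "grip": 1}, {"xyz": [0, 0, 0], "turn": [0, 0, 0], "grip": 1}, {"xyz": [0, 0, 0], "turn": [0, 0, 0], "grip": 1}]'

```text
clock: 1.35
tcp_pos: [0.4961, 0.0882, 0.23]
orientation: [-0.001, 0.219, 0.976, 0.0]
wrist_force: [0.0, 0.5, 0.2]
finger_gap: 0.0855
grip_force: 0.0
```

```bash
python3 - <<'E'
from h import *
p=env.get_state()['tcp_pos'];print(p,shift([.566,-.0295,.130],p))
E
```

```text
[0.49611479 0.08819233 0.23003543] [-113.3  -76.8  100. ]
```

Call:
apply_moves --rows '[{"xyz": [-30, -20, 0], "turn": [0, 0, 0], "grip": 1}, {"xyz": [-60, -41, 0], "turn": [0, 0, 0], "grip": 1}, {"xyz": [-90, -61, 10], "turn": [0, 0, 0], "grip": 1}, {"xyz": [-106, -72, 25], "turn": [0, 0, 0], "grip": 1}, {"xyz": [-113.3, -76.8, 45], "turn": [0, 0, 0], "grip": 1}, {"xyz": [-113.3, -76.8, 50], "turn": [0, 0, 0], "grip": 1}, {"xyz": [-113.3, -76.8, 50], "turn": [0, 0, 0], "grip": 1}, {"xyz": [-113.3, -76.8, 50], "turn": [0, 0, 0], "grip": 1}]'

```text
clock: 2.02
tcp_pos: [0.5656, -0.0275, 0.1808]
orientation: [-0.001, 0.217, 0.976, 0.0]
wrist_force: [0.1, -0.4, -0.1]
finger_gap: 0.0857
grip_force: 0.0
```

```bash
python3 - <<'E'
from h import *
p=env.get_state()['tcp_pos'];print(p,shift([.566,-.0295,.129],p))
c=cam('scene');cv2.imwrite('pics/a.png',cv2.resize(c['color'][80:220,190:350],None,fx=4,fy=4,interpolation=2))
E
```

```text
[ 0.56556922 -0.02751073  0.18078284] [-1.2 -1.6 51.8]
```

View pics/a.png

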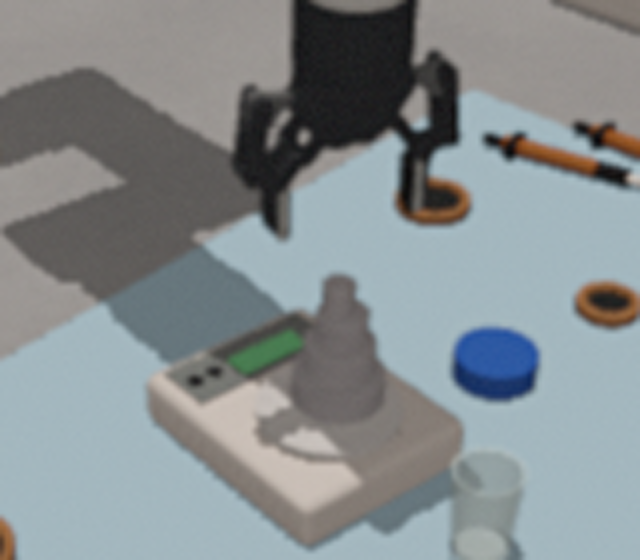

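The fingers at crop x 275 and 418 straddle weight24 at about 340, so I'm descending.

Call:
apply_moves --rows '[{"xyz": [0, -1.5, 20], "turn": [0, 0, 0], "grip": 1}, {"xyz": [0, -1.5, 40], "turn": [0, 0, 0], "grip": 1}, {"xyz": [0, -1.5, 51], "turn": [0, 0, 0], "grip": 0.6}, {"xyz": [0, -1.5, 51], "turn": [0, 0, 0], "grip": 0.45}, {"xyz": [0, -1.5, 51], "turn": [0, 0, 0], "grip": 0.35}, {"xyz": [0, -1.5, 51], "turn": [0, 0, 0], "grip": 0.3}, {"xyz": [0, -1.5, 51], "turn": [0, 0, 0], "grip": 0.25}, {"xyz": [0, -1.5, 51], "turn": [0, 0, 0], "grip": 0.2}, {"xyz": [0, -1.5, 51], "turn": [0, 0, 0], "grip": 0.15}, {"xyz": [0, -1.5, 51], "turn": [0, 0, 0], "grip": 0.1}, {"xyz": [0, -1.5, 51], "turn": [0, 0, 0], "grip": 0.1}]' --force 25

```text
clock: 2.98
tcp_pos: [0.5669, -0.0306, 0.1314]
orientation: [0.001, 0.218, 0.976, 0.0]
wrist_force: [-1.9, 1.6, 6.1]
finger_gap: 0.0218
grip_force: 24.5
```

Call:
apply_moves --rows '[{"xyz": [0, 0, -2], "turn": [0, 0, 0], "grip": 0.1}, {"xyz": [0, 0, -8], "turn": [0, 0, 0], "grip": 0.1}, {"xyz": [0, 0, -20], "turn": [0, 0, 0], "grip": 0.1}, {"xyz": [0, 0, -40], "turn": [0, 0, 0], "grip": 0.1}, {"xyz": [0, 0, -45], "turn": [0, 0, 0], "grip": 0.1}, {"xyz": [0, 0, -45], "turn": [0, 0, 0], "grip": 0.1}]'

```text
clock: 3.48
tcp_pos: [0.5672, -0.0311, 0.1765]
orientation: [0.002, 0.218, 0.976, 0.0]
wrist_force: [0.4, -0.5, -1.3]
finger_gap: 0.0217
grip_force: 24.5
```

```bash
python3 - <<'E'
from h import *
p=env.get_state()['tcp_pos'];print(p,shift([.6112,.2534,.100],p))
c=cam('scene');cv2.imwrite('pics/b.png',cv2.resize(c['color'][80:220,190:350],None,fx=4,fy=4,interpolation=2))
E
```

```text
[ 0.56716989 -0.03109866  0.17647767] [ 81.2 276.2  76.5]
```

View pics/b.png

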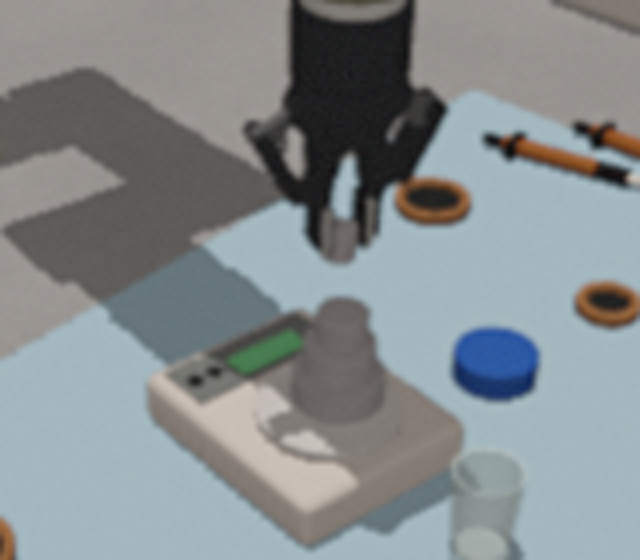

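Weight24 is held level at crop (338,240), and the rest of the stack is standing. Carrying it to cup24.

Call:
apply_moves --rows '[{"xyz": [5, 17, 0], "turn": [0, 0, 0], "grip": 0.1}, {"xyz": [14, 47, 0], "turn": [0, 0, 0], "grip": 0.1}, {"xyz": [24, 82, 5], "turn": [0, 0, 0], "grip": 0.1}, {"xyz": [35, 118, 15], "turn": [0, 0, 0], "grip": 0.1}, {"xyz": [46, 155, 30], "turn": [0, 0, 0], "grip": 0.1}, {"xyz": [56, 190, 50], "turn": [0, 0, 0], "grip": 0.1}, {"xyz": [65, 222, 65], "turn": [0, 0, 0], "grip": 0.1}, {"xyz": [74, 252, 76], "turn": [0, 0, 0], "grip": 0.1}, {"xyz": [80, 271, 90], "turn": [0, 0, 0], "grip": 0.1}, {"xyz": [81.5, 276, 110], "turn": [0, 0, 0], "grip": 0.1}, {"xyz": [81.5, 276, 125], "turn": [0, 0, 0], "grip": 0.1}, {"xyz": [81.5, 276, 125], "turn": [0, 0, 0], "grip": 0.1}]'

```text
clock: 4.53
tcp_pos: [0.6059, 0.2536, 0.044]
orientation: [-0.004, 0.217, 0.976, -0.002]
wrist_force: [-0.9, -1.4, -1.6]
finger_gap: 0.0221
grip_force: 24.7
```

```bash
python3 - <<'E'
from h import *
p=env.get_state()['tcp_pos'];print(p,shift([.6112,.2534,.014],p))
c=cam('scene');cv2.imwrite('pics/c.png',cv2.resize(c['color'][80:200,270:400],None,fx=4,fy=4,interpolation=2))
E
```

```text
[0.60590916 0.25362073 0.04403594] [-4.9  2.1 30. ]
```

View pics/c.png

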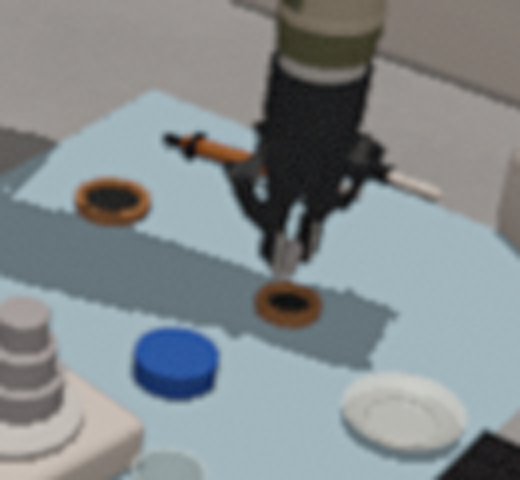

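Weight24 is above cup24, with the cup at crop (288,303) and the weight at (285,262). Letting it settle before the last adjustment.

Call:
apply_moves --rows '[{"xyz": [0, 0, 0], "turn": [0, 0, 0], "grip": 0.1}, {"xyz": [0, 0, 0], "turn": [0, 0, 0], "grip": 0.1}, {"xyz": [0, 0, 0], "turn": [0, 0, 0], "grip": 0.1}]'

```text
clock: 4.83
tcp_pos: [0.6106, 0.2535, 0.0509]
orientation: [0.001, 0.219, 0.976, 0.001]
wrist_force: [-0.3, -0.3, -0.2]
finger_gap: 0.0214
grip_force: 24.7
```

```bash
cat > s.py <<'E'
import sys
from h import *
d=[float(a) for a in sys.argv[1:4]];p=env.get_state()['tcp_pos'];print(p.round(4),shift(d,p))
E
python3 s.py .6112 .2534 .014
```

```text
[0.6106 0.2535 0.0509] [-0.6  0.2 36.9]
```

Call:
apply_moves --rows '[{"xyz": [-0.5, 0, 15], "turn": [0, 0, 0], "grip": 0.1}, {"xyz": [-0.5, 0, 28], "turn": [0, 0, 0], "grip": 0.1}, {"xyz": [-0.5, 0, 33], "turn": [0, 0, 0], "grip": 0.1}, {"xyz": [-0.5, 0, 35], "turn": [0, 0, 0], "grip": 0.1}, {"xyz": [-0.5, 0, 35], "turn": [0, 0, 0], "grip": 0.1}, {"xyz": [-0.5, 0, 35], "turn": [0, 0, 0], "grip": 0.1}]'

```text
clock: 5.33
tcp_pos: [0.6108, 0.2535, 0.0157]
orientation: [0.001, 0.218, 0.976, 0.0]
wrist_force: [-0.2, -0.0, -0.2]
finger_gap: 0.0215
grip_force: 24.7
```

Call:
apply_moves --rows '[{"xyz": [0, 0, 1], "turn": [0, 0, 0], "grip": 0.1}, {"xyz": [0, 0, 1], "turn": [0, 0, 0], "grip": 0.1}, {"xyz": [0, 0, 1], "turn": [0, 0, 0], "grip": 0.1}]'

```text
clock: 5.58
tcp_pos: [0.6109, 0.2536, 0.0154]
orientation: [0.001, 0.218, 0.976, 0.0]
wrist_force: [-1.8, -1.3, 4.9]
finger_gap: 0.0219
grip_force: 25.2
```

Contact at about 5 N, so I'm releasing.

Call:
apply_moves --rows '[{"xyz": [0, 0, 0], "turn": [0, 0, 0], "grip": 0.4}, {"xyz": [0, 0, 0], "turn": [0, 0, 0], "grip": 0.6}, {"xyz": [0, 0, 0], "turn": [0, 0, 0], "grip": 0.8}, {"xyz": [0, 0, 0], "turn": [0, 0, 0], "grip": 0.8}, {"xyz": [0, 0, -15], "turn": [0, 0, 0], "grip": 0.9}, {"xyz": [0, 0, -45], "turn": [0, 0, 0], "grip": 1}, {"xyz": [-5, -20, -80], "turn": [0, 0, 0], "grip": 1}, {"xyz": [-15, -52, -105], "turn": [0, 0, 0], "grip": 1}, {"xyz": [-25, -86, -120], "turn": [0, 0, 0], "grip": 1}, {"xyz": [-36, -122, -135], "turn": [0, 0, 0], "grip": 1}, {"xyz": [-47, -158, -140], "turn": [0, 0, 0], "grip": 1}, {"xyz": [-54, -180, -140], "turn": [0, 0, 0], "grip": 1}]'

```text
clock: 6.58
tcp_pos: [0.5828, 0.0647, 0.1558]
orientation: [0.002, 0.219, 0.976, -0.0]
wrist_force: [1.0, 0.1, -0.4]
finger_gap: 0.0855
grip_force: 0.0
```

```bash
python3 s.py .567 -.0265 .103; python3 - <<'E'
from h import *
c=cam('scene');cv2.imwrite('pics/d.png',cv2.resize(c['color'][80:210,220:400],None,fx=4,fy=4,interpolation=2))
E
```

```text
[0.5828 0.0647 0.1558] [-24.5 -89.3  52.8]
```

View pics/d.png

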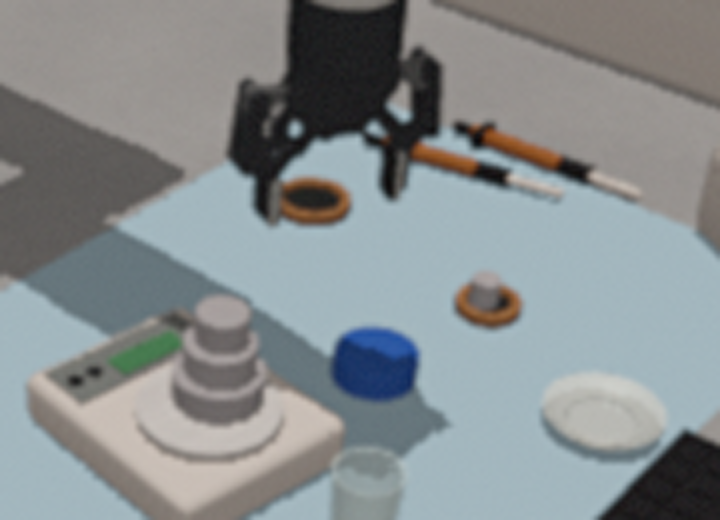

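Weight24 stands upright in cup24, at crop (487,290). Next is weight38.

Call:
apply_moves --rows '[{"xyz": [-8, -30, 0], "turn": [0, 0, 0], "grip": 1}, {"xyz": [-17, -62, 0], "turn": [0, 0, 0], "grip": 1}, {"xyz": [-23, -84, 0], "turn": [0, 0, 0], "grip": 1}, {"xyz": [-24.5, -89, 8], "turn": [0, 0, 0], "grip": 1}, {"xyz": [-24.5, -89, 10], "turn": [0, 0, 0], "grip": 1}, {"xyz": [-24.5, -89, 10], "turn": [0, 0, 0], "grip": 1}, {"xyz": [-24.5, -89, 10], "turn": [0, 0, 0], "grip": 1}]'

```text
clock: 7.22
tcp_pos: [0.5664, -0.0221, 0.1431]
orientation: [-0.001, 0.218, 0.976, 0.0]
wrist_force: [-0.4, -1.2, 0.1]
finger_gap: 0.0856
grip_force: 0.0
```

```bash
python3 s.py .567 -.0265 .103
```

```text
[ 0.5664 -0.0221  0.1431] [-2.4 -3.7 40.1]
```

Call:
apply_moves --rows '[{"xyz": [-1.5, -2, 18], "turn": [0, 0, 0], "grip": 1}, {"xyz": [-1.5, -2, 34], "turn": [0, 0, 0], "grip": 1}, {"xyz": [-1.5, -2, 40], "turn": [0, 0, 0], "grip": 0.8}, {"xyz": [-1.5, -2, 40], "turn": [0, 0, 0], "grip": 0.65}, {"xyz": [-1.5, -2, 40], "turn": [0, 0, 0], "grip": 0.55}, {"xyz": [-1.5, -2, 40], "turn": [0, 0, 0], "grip": 0.48}, {"xyz": [-1.5, -2, 40], "turn": [0, 0, 0], "grip": 0.42}, {"xyz": [-1.5, -2, 40], "turn": [0, 0, 0], "grip": 0.36}, {"xyz": [-1.5, -2, 40], "turn": [0, 0, 0], "grip": 0.3}, {"xyz": [-1.5, -2, 40], "turn": [0, 0, 0], "grip": 0.25}, {"xyz": [-1.5, -2, 40], "turn": [0, 0, 0], "grip": 0.25}]' --force 35

```text
clock: 8.13
tcp_pos: [0.5679, -0.0256, 0.1048]
orientation: [0.001, 0.218, 0.976, 0.0]
wrist_force: [0.7, 2.3, 6.3]
finger_gap: 0.0357
grip_force: 35.2
```

Call:
apply_moves --rows '[{"xyz": [0, 0, -2], "turn": [0, 0, 0], "grip": 0.25}, {"xyz": [0, 0, -8], "turn": [0, 0, 0], "grip": 0.25}, {"xyz": [0, 0, -20], "turn": [0, 0, 0], "grip": 0.25}, {"xyz": [0, 0, -40], "turn": [0, 0, 0], "grip": 0.25}, {"xyz": [0, 0, -45], "turn": [0, 0, 0], "grip": 0.25}, {"xyz": [0, 0, -45], "turn": [0, 0, 0], "grip": 0.25}]'

```text
clock: 8.63
tcp_pos: [0.5683, -0.0262, 0.1503]
orientation: [0.002, 0.218, 0.976, 0.0]
wrist_force: [0.1, 0.1, -1.8]
finger_gap: 0.0356
grip_force: 35.2
```

```bash
python3 s.py .4123 .2799 .050;python3 - <<'E'
from h import *
c=cam('scene');cv2.imwrite('pics/e.png',cv2.resize(c['color'][80:220,190:350],None,fx=4,fy=4,interpolation=2))
E
```

```text
[ 0.5683 -0.0262  0.1503] [271.4 210.6 100.3]
```

View pics/e.png

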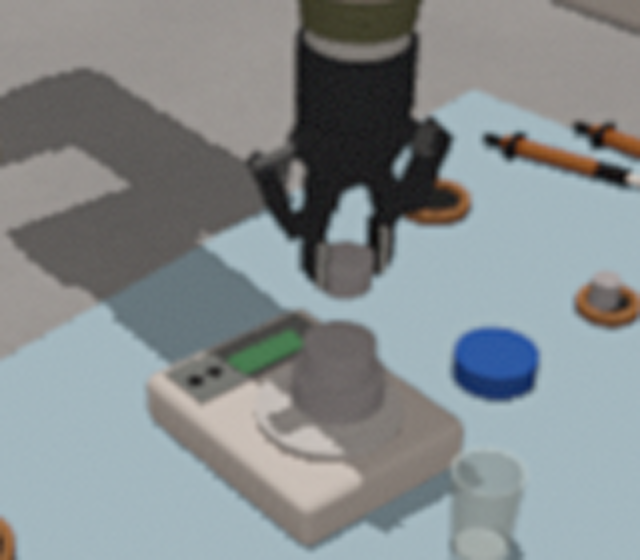

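Weight38 is held at crop (345,268) and the two below it are standing. Carrying it to cup38.

Call:
apply_moves --rows '[{"xyz": [13, 10, 0], "turn": [0, 0, 0], "grip": 0.25}, {"xyz": [39, 30, 0], "turn": [0, 0, 0], "grip": 0.25}, {"xyz": [69, 53, 0], "turn": [0, 0, 0], "grip": 0.25}, {"xyz": [100, 77, 5], "turn": [0, 0, 0], "grip": 0.25}, {"xyz": [130, 101, 20], "turn": [0, 0, 0], "grip": 0.25}, {"xyz": [160, 124, 40], "turn": [0, 0, 0], "grip": 0.25}, {"xyz": [190, 147, 60], "turn": [0, 0, 0], "grip": 0.25}, {"xyz": [220, 171, 75], "turn": [0, 0, 0], "grip": 0.25}, {"xyz": [245, 190, 90], "turn": [0, 0, 0], "grip": 0.25}, {"xyz": [264, 205, 97], "turn": [0, 0, 0], "grip": 0.25}, {"xyz": [271, 210.5, 100], "turn": [0, 0, 0], "grip": 0.25}, {"xyz": [271, 210.5, 100], "turn": [0, 0, 0], "grip": 0.25}]'

```text
clock: 9.68
tcp_pos: [0.4083, 0.2812, 0.0468]
orientation: [-0.002, 0.216, 0.976, -0.001]
wrist_force: [-0.8, -0.9, -1.9]
finger_gap: 0.0355
grip_force: 35.4
```

Call:
apply_moves --rows '[{"xyz": [0, 0, 0], "turn": [0, 0, 0], "grip": 0.25}, {"xyz": [0, 0, 0], "turn": [0, 0, 0], "grip": 0.25}, {"xyz": [0, 0, 0], "turn": [0, 0, 0], "grip": 0.25}]'

```text
clock: 9.93
tcp_pos: [0.4125, 0.2793, 0.049]
orientation: [0.0, 0.219, 0.976, 0.0]
wrist_force: [0.0, 0.8, -2.0]
finger_gap: 0.0356
grip_force: 35.4
```

```bash
python3 s.py .4123 .2799 .0128;python3 - <<'E'
from h import *
c=cam('scene');cv2.imwrite('pics/f.png',cv2.resize(c['color'][50:180,230:380],None,fx=4,fy=4,interpolation=2))
E
```

```text
[0.4125 0.2793 0.049 ] [ 0.4  0.5 36.2]
```

View pics/f.png

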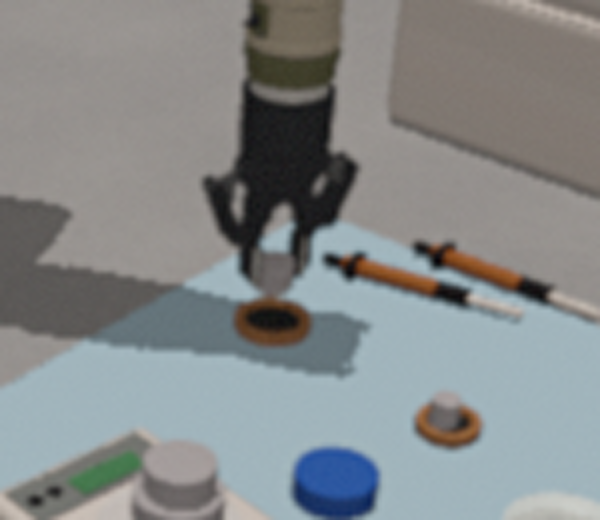

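Weight38 is centred over cup38, with the weight at crop (272,272) and the cup at (272,320). Lowering.

Call:
apply_moves --rows '[{"xyz": [0, 0, 15], "turn": [0, 0, 0], "grip": 0.25}, {"xyz": [0, 0, 28], "turn": [0, 0, 0], "grip": 0.25}, {"xyz": [0, 0, 33], "turn": [0, 0, 0], "grip": 0.25}, {"xyz": [0, 0, 35], "turn": [0, 0, 0], "grip": 0.25}, {"xyz": [0, 0, 36], "turn": [0, 0, 0], "grip": 0.25}, {"xyz": [0, 0, 36], "turn": [0, 0, 0], "grip": 0.25}]'

```text
clock: 10.48
tcp_pos: [0.4119, 0.2798, 0.0131]
orientation: [0.0, 0.218, 0.976, 0.0]
wrist_force: [0.5, 0.5, -1.0]
finger_gap: 0.0355
grip_force: 35.4
```

Call:
apply_moves --rows '[{"xyz": [0, 0, 0.5], "turn": [0, 0, 0], "grip": 0.25}, {"xyz": [0, 0, 1], "turn": [0, 0, 0], "grip": 0.25}, {"xyz": [0, 0, 1], "turn": [0, 0, 0], "grip": 0.25}]'

```text
clock: 10.73
tcp_pos: [0.4123, 0.2803, 0.0128]
orientation: [0.001, 0.218, 0.976, 0.0]
wrist_force: [-1.4, -2.9, 5.5]
finger_gap: 0.0356
grip_force: 36.1
```

Seated with contact force, so I'll release and return.

Call:
apply_moves --rows '[{"xyz": [0, 0, 0], "turn": [0, 0, 0], "grip": 0.55}, {"xyz": [0, 0, 0], "turn": [0, 0, 0], "grip": 0.75}, {"xyz": [0, 0, 0], "turn": [0, 0, 0], "grip": 0.9}, {"xyz": [0, 0, 0], "turn": [0, 0, 0], "grip": 0.9}, {"xyz": [0, 0, -15], "turn": [0, 0, 0], "grip": 1}, {"xyz": [0, 0, -45], "turn": [0, 0, 0], "grip": 1}, {"xyz": [-15, -12, -75], "turn": [0, 0, 0], "grip": 1}, {"xyz": [-40, -31, -95], "turn": [0, 0, 0], "grip": 1}, {"xyz": [-71, -55, -110], "turn": [0, 0, 0], "grip": 1}, {"xyz": [-102, -79, -115], "turn": [0, 0, 0], "grip": 1}, {"xyz": [-134, -104, -115], "turn": [0, 0, 0], "grip": 1}, {"xyz": [-160, -124, -115], "turn": [0, 0, 0], "grip": 1}]'

```text
clock: 11.73
tcp_pos: [0.5051, 0.0976, 0.1276]
orientation: [0.001, 0.218, 0.976, 0.0]
wrist_force: [0.3, -0.0, 0.3]
finger_gap: 0.0851
grip_force: 0.0
```

```bash
python3 s.py .568 -.028 .120;python3 - <<'E'
from h import *
c=cam('scene');cv2.imwrite('pics/g.png',cv2.resize(c['color'][80:220,220:370],None,fx=4,fy=4,interpolation=2))
E
```

```text
[0.5051 0.0976 0.1276] [-110.3  -86.9    7.6]
```

View pics/g.png

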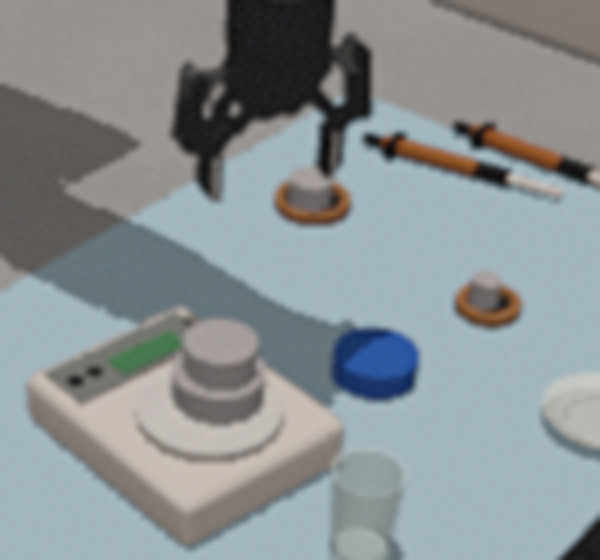

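Weight38 is upright in cup38, at crop (312,190). On to weight52.

Call:
apply_moves --rows '[{"xyz": [-20, -16, 0], "turn": [0, 0, 0], "grip": 1}, {"xyz": [-50, -39, 0], "turn": [0, 0, 0], "grip": 1}, {"xyz": [-80, -63, 0], "turn": [0, 0, 0], "grip": 1}, {"xyz": [-102, -80, 2], "turn": [0, 0, 0], "grip": 1}, {"xyz": [-111, -88, 6], "turn": [0, 0, 0], "grip": 1}, {"xyz": [-111, -88, 8], "turn": [0, 0, 0], "grip": 1}, {"xyz": [-111, -88, 8], "turn": [0, 0, 0], "grip": 1}, {"xyz": [-111, -88, 8], "turn": [0, 0, 0], "grip": 1}, {"xyz": [-111, -88, 8], "turn": [0, 0, 0], "grip": 1}]'

```text
clock: 12.53
tcp_pos: [0.5656, -0.0256, 0.1185]
orientation: [-0.0, 0.217, 0.976, 0.0]
wrist_force: [0.6, 0.4, 0.5]
finger_gap: 0.0855
grip_force: 0.0
```

```bash
python3 s.py .568 -.028 .076
```

```text
[ 0.5656 -0.0256  0.1185] [-3.2 -1.1 42.5]
```

Call:
apply_moves --rows '[{"xyz": [-2.5, -1, 18], "turn": [0, 0, 0], "grip": 1}, {"xyz": [-2.5, -1, 34], "turn": [0, 0, 0], "grip": 1}, {"xyz": [-2.5, -1, 42], "turn": [0, 0, 0], "grip": 0.9}, {"xyz": [-2.5, -1, 42], "turn": [0, 0, 0], "grip": 0.8}, {"xyz": [-2.5, -1, 42], "turn": [0, 0, 0], "grip": 0.72}, {"xyz": [-2.5, -1, 42], "turn": [0, 0, 0], "grip": 0.66}, {"xyz": [-2.5, -1, 42], "turn": [0, 0, 0], "grip": 0.6}, {"xyz": [-2.5, -1, 42], "turn": [0, 0, 0], "grip": 0.55}, {"xyz": [-2.5, -1, 42], "turn": [0, 0, 0], "grip": 0.45}, {"xyz": [-2.5, -1, 42], "turn": [0, 0, 0], "grip": 0.4}, {"xyz": [-2.5, -1, 42], "turn": [0, 0, 0], "grip": 0.4}]' --force 45

```text
clock: 13.45
tcp_pos: [0.5693, -0.0287, 0.0781]
orientation: [0.001, 0.218, 0.976, 0.001]
wrist_force: [-0.6, 3.1, 6.0]
finger_gap: 0.049
grip_force: 46.9
```

Call:
apply_moves --rows '[{"xyz": [0, 0, -2], "turn": [0, 0, 0], "grip": 0.4}, {"xyz": [0, 0, -8], "turn": [0, 0, 0], "grip": 0.4}, {"xyz": [0, 0, -20], "turn": [0, 0, 0], "grip": 0.4}, {"xyz": [0, 0, -40], "turn": [0, 0, 0], "grip": 0.4}, {"xyz": [0, 0, -45], "turn": [0, 0, 0], "grip": 0.4}, {"xyz": [0, 0, -45], "turn": [0, 0, 0], "grip": 0.4}]'

```text
clock: 13.95
tcp_pos: [0.5695, -0.0295, 0.1231]
orientation: [0.002, 0.218, 0.976, -0.0]
wrist_force: [0.4, -0.7, -5.4]
finger_gap: 0.0493
grip_force: 47.5
```

```bash
python3 s.py .4535 -.2867 .050;python3 - <<'E'
from h import *
c=cam('scene');cv2.imwrite('pics/i.png',cv2.resize(c['color'][80:220,190:350],None,fx=4,fy=4,interpolation=2))
E
```

```text
[ 0.5695 -0.0295  0.1231] [  -4.5 -282.1   73.1]
```

View pics/i.png

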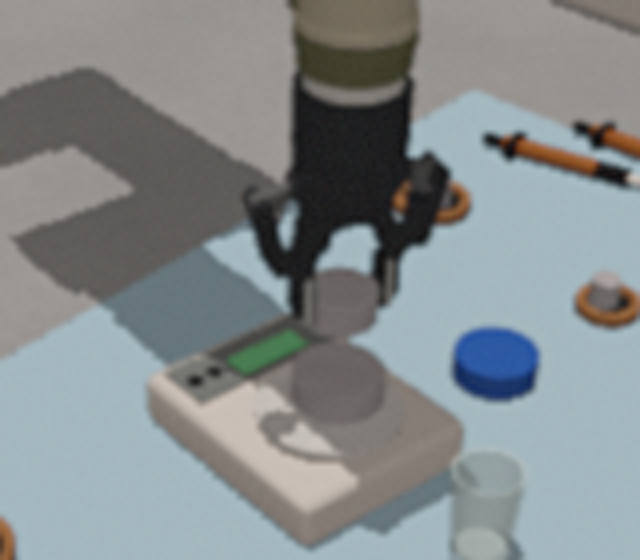

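Weight52 is held at crop (342,300) and weight66 is still on the pan. Carrying it to cup52.

Call:
apply_moves --rows '[{"xyz": [0, -15, 0], "turn": [0, 0, 0], "grip": 0.4}, {"xyz": [-1, -42, 0], "turn": [0, 0, 0], "grip": 0.4}, {"xyz": [-1, -74, 0], "turn": [0, 0, 0], "grip": 0.4}, {"xyz": [-2, -108, 5], "turn": [0, 0, 0], "grip": 0.4}, {"xyz": [-2, -142, 18], "turn": [0, 0, 0], "grip": 0.4}, {"xyz": [-3, -176, 32], "turn": [0, 0, 0], "grip": 0.4}, {"xyz": [-3, -210, 46], "turn": [0, 0, 0], "grip": 0.4}, {"xyz": [-4, -242, 58], "turn": [0, 0, 0], "grip": 0.4}, {"xyz": [-4, -268, 68], "turn": [0, 0, 0], "grip": 0.4}, {"xyz": [-4.5, -280, 72], "turn": [0, 0, 0], "grip": 0.4}, {"xyz": [-4.5, -282, 73], "turn": [0, 0, 0], "grip": 0.4}, {"xyz": [-4.5, -282, 73], "turn": [0, 0, 0], "grip": 0.4}]'

```text
clock: 15.0
tcp_pos: [0.4514, -0.286, 0.0475]
orientation: [-0.001, 0.219, 0.976, 0.001]
wrist_force: [0.7, 0.3, -2.8]
finger_gap: 0.0493
grip_force: 47.8
```

Call:
apply_moves --rows '[{"xyz": [0, 0, 0], "turn": [0, 0, 0], "grip": 0.4}, {"xyz": [0, 0, 0], "turn": [0, 0, 0], "grip": 0.4}, {"xyz": [0, 0, 0], "turn": [0, 0, 0], "grip": 0.4}]'

```text
clock: 15.25
tcp_pos: [0.453, -0.2852, 0.049]
orientation: [0.0, 0.217, 0.976, 0.0]
wrist_force: [-0.6, 0.2, -3.6]
finger_gap: 0.0492
grip_force: 47.8
```

```bash
python3 s.py .4535 -.2867 .0101;python3 - <<'E'
from h import *
c=cam('scene');cv2.imwrite('pics/j.png',cv2.resize(c['color'][130:270,100:260],None,fx=4,fy=4,interpolation=2))
E
```

```text
[ 0.453  -0.2852  0.049 ] [-1.1 -1.2 38.9]
```

View pics/j.png

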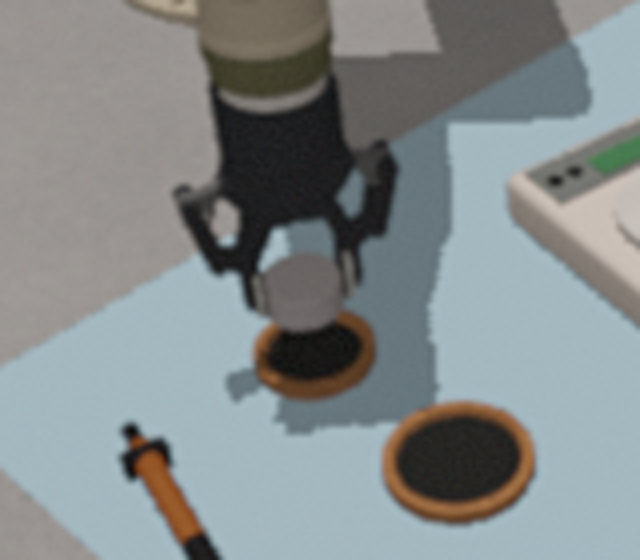

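Weight52 is over cup52, with the weight at crop (304,292) and the cup at (315,352). The sideways gap fits the tool's lean in the image. Lowering.

Call:
apply_moves --rows '[{"xyz": [-0.5, -1, 15], "turn": [0, 0, 0], "grip": 0.4}, {"xyz": [-0.5, -1, 28], "turn": [0, 0, 0], "grip": 0.4}, {"xyz": [-0.5, -1, 34], "turn": [0, 0, 0], "grip": 0.4}, {"xyz": [-0.5, -1, 37], "turn": [0, 0, 0], "grip": 0.4}, {"xyz": [-0.5, -1, 38], "turn": [0, 0, 0], "grip": 0.4}, {"xyz": [-0.5, -1, 38], "turn": [0, 0, 0], "grip": 0.4}]'

```text
clock: 15.8
tcp_pos: [0.4526, -0.2872, 0.0108]
orientation: [0.0, 0.218, 0.976, 0.0]
wrist_force: [-0.3, -0.2, -3.6]
finger_gap: 0.0497
grip_force: 47.9
```

Call:
apply_moves --rows '[{"xyz": [0, 0, 0.5], "turn": [0, 0, 0], "grip": 0.4}, {"xyz": [0, 0, 1], "turn": [0, 0, 0], "grip": 0.4}, {"xyz": [0, 0, 1], "turn": [0, 0, 0], "grip": 0.4}]'

```text
clock: 16.05
tcp_pos: [0.4528, -0.2877, 0.0102]
orientation: [0.001, 0.218, 0.976, -0.0]
wrist_force: [-0.4, 0.4, -1.8]
finger_gap: 0.0493
grip_force: 48.2
```

Call:
apply_moves --rows '[{"xyz": [0, 0, 0.5], "turn": [0, 0, 0], "grip": 0.4}, {"xyz": [0, 0, 0.5], "turn": [0, 0, 0], "grip": 0.4}]'

```text
clock: 16.22
tcp_pos: [0.4528, -0.2877, 0.0102]
orientation: [0.001, 0.218, 0.976, -0.0]
wrist_force: [-1.2, 1.3, 4.8]
finger_gap: 0.0491
grip_force: 48.9
```

Contact. Releasing and going back.

Call:
apply_moves --rows '[{"xyz": [0, 0, 0], "turn": [0, 0, 0], "grip": 0.7}, {"xyz": [0, 0, 0], "turn": [0, 0, 0], "grip": 0.9}, {"xyz": [0, 0, 0], "turn": [0, 0, 0], "grip": 1}, {"xyz": [0, 0, 0], "turn": [0, 0, 0], "grip": 1}, {"xyz": [0, 0, -12], "turn": [0, 0, 0], "grip": 1}, {"xyz": [0, 0, -40], "turn": [0, 0, 0], "grip": 1}, {"xyz": [0, 18, -70], "turn": [0, 0, 0], "grip": 1}, {"xyz": [1, 50, -85], "turn": [0, 0, 0], "grip": 1}, {"xyz": [2, 88, -85], "turn": [0, 0, 0], "grip": 1}, {"xyz": [3, 127, -85], "turn": [0, 0, 0], "grip": 1}, {"xyz": [3, 160, -85], "turn": [0, 0, 0], "grip": 1}, {"xyz": [3, 180, -85], "turn": [0, 0, 0], "grip": 1}]'

```text
clock: 17.22
tcp_pos: [0.5272, -0.1203, 0.0944]
orientation: [0.0, 0.217, 0.976, 0.0]
wrist_force: [0.8, -0.5, -0.5]
finger_gap: 0.0855
grip_force: 0.0
```

```bash
python3 s.py .568 -.029 .095;python3 - <<'E'
from h import *
from scipy.optimize import least_squares
c=cam('scene');cv2.imwrite('pics/k.png',cv2.resize(c['color'][130:270,130:320],None,fx=4,fy=4,interpolation=2))
for n in('scene','top'):
    W=pts(c if n=='scene' else cam('top'))
    b=(np.hypot(W[...,0]-.568,W[...,1]+.029)<.045)&(abs(W[...,2]-.074)<.005); p=W[b][:,:2]
    print(n,len(p),p.min(0).round(4),p.max(0).round(4),p.mean(0).round(4),[(0).__class__(x*0) for x in []])
E
```

```text
[ 0.5272 -0.1203  0.0944] [  1.9 100.   -0.6]
scene 297 [ 0.5352 -0.061 ] [0.6002 0.0047] [ 0.5703 -0.03  ] []
top 116 [ 0.5437 -0.0293] [0.5984 0.0022] [ 0.5731 -0.0103] []
```

View pics/k.png

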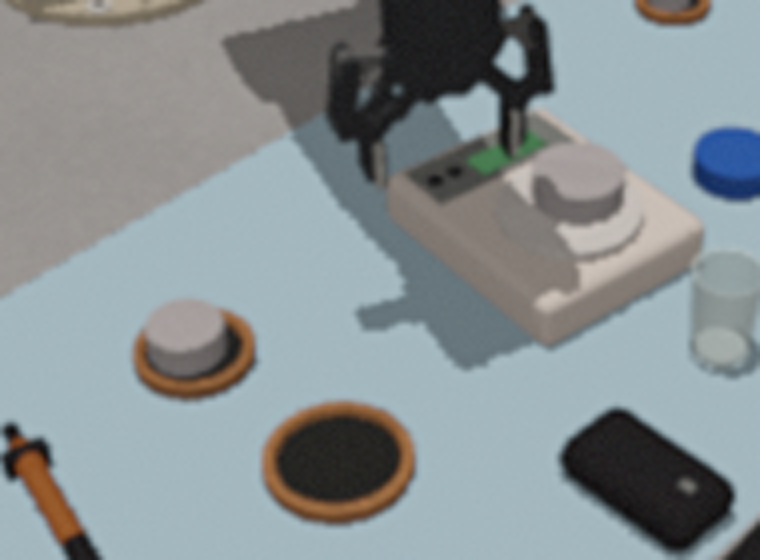

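Weight52 stands flat in cup52 at crop (187,338). Weight66 is on the pan at (578,180) and the beaker is untouched. I'll take a second look at cup66 from this view.

Call:
apply_moves --rows '[{"xyz": [0, 30, 0], "turn": [0, 0, 0], "grip": 1}, {"xyz": [1, 62, 0], "turn": [0, 0, 0], "grip": 1}, {"xyz": [1, 85, 0], "turn": [0, 0, 0], "grip": 1}, {"xyz": [1, 98, 0], "turn": [0, 0, 0], "grip": 1}, {"xyz": [1, 99, 0], "turn": [0, 0, 0], "grip": 1}, {"xyz": [1, 99, 0], "turn": [0, 0, 0], "grip": 1}, {"xyz": [1, 99, 0], "turn": [0, 0, 0], "grip": 1}, {"xyz": [1, 99, 0], "turn": [0, 0, 0], "grip": 1}]'

```text
clock: 17.98
tcp_pos: [0.567, -0.0344, 0.094]
orientation: [-0.0, 0.219, 0.976, -0.0]
wrist_force: [0.0, 0.3, 0.4]
finger_gap: 0.0853
grip_force: 0.0
```

```bash
python3 s.py .5685 -.030 .0515;python3 - <<'E'
from h import *
c=np.load('scene.npz');K=c['camera_matrix'];T=np.linalg.inv(c['view'])
for u,v,z in((214.75,245.25,.012),(178.75,217.5,.012),(176.5,210,.03)):
    d=T[:3,:3]@np.linalg.inv(K)@[u,v,1];o=T[:3,3];print(o+d*(z-o[2])/d[2])
E
```

```text
[ 0.567  -0.0344  0.094 ] [ 0.5  4.7 42.5]
[ 0.60304577 -0.28932706  0.012     ]
[ 0.46159352 -0.28590948  0.012     ]
[ 0.451212  -0.2824909  0.03     ]
```

```bash
python3 - <<'E'
from h import *
for n in('top','scene'):
    c=np.load(n+'.npz');W=pts(c);g=c['color'].astype(int)
    for q in((.598,-.288,.048),(.457,-.287,.041),):
        near=np.hypot(W[...,0]-q[0],W[...,1]-q[1])<.06
        m=near&(g[...,2]>g[...,0]+25)&(W[...,2]<.02)
        p=W[m]; ce,ax,_=cv2.fitEllipse(p[:,:2].astype(np.float32))
        r=cv2.minEnclosingCircle(p[:,:2].astype(np.float32))
        print(n,q,len(p),p.min(0).round(4),p.max(0).round(4),np.round(ce,4),np.round(ax,4),np.round(r[0],4),round(r[1],4))
        w=near&(abs(W[...,2]-.03)<.005); 
        if w.sum()>20: print('  weight top',W[w].min(0).round(4),W[w].max(0).round(4),W[w].mean(0).round(4))
E
```

```text
top (0.598, -0.288, 0.048) 285 [ 0.548  -0.3349  0.0019] [ 0.6415 -0.2434  0.0188] [ 0.5946 -0.2886] [0.0848 0.0858] [ 0.5945 -0.2887] 0.0473
top (0.457, -0.287, 0.041) 223 [ 0.4159 -0.3249  0.0017] [ 0.4907 -0.2468  0.019 ] [ 0.4535 -0.2867] [0.0707 0.0724] [ 0.4541 -0.2862] 0.0399
  weight top [ 0.426  -0.3138  0.0251] [ 0.4732 -0.2628  0.0349] [ 0.4497 -0.2879  0.0308]
scene (0.598, -0.288, 0.048) 414 [ 0.5518 -0.3353  0.0031] [ 0.6447 -0.2404  0.0175] [ 0.5986 -0.2873] [0.0853 0.087 ] [ 0.5983 -0.2871] 0.0487
scene (0.457, -0.287, 0.041) 206 [ 0.4217 -0.3261  0.0034] [ 0.4992 -0.2455  0.0154] [ 0.458  -0.2856] [0.0719 0.0733] [ 0.4588 -0.2863] 0.0409
  weight top [ 0.424  -0.3125  0.0251] [ 0.4778 -0.2597  0.0333] [ 0.4529 -0.288   0.0299]
```

Call:
apply_moves --rows '[{"xyz": [-1, 4.5, 0], "turn": [0, 0, 0], "grip": 1}, {"xyz": [-1, 4.5, 5], "turn": [0, 0, 0], "grip": 1}, {"xyz": [-1, 4.5, 10], "turn": [0, 0, 0], "grip": 1}, {"xyz": [-1, 4.5, 10], "turn": [0, 0, 0], "grip": 1}, {"xyz": [-1, 4.5, 10], "turn": [0, 0, 0], "grip": 1}]'

```text
clock: 18.4
tcp_pos: [0.5696, -0.0296, 0.0833]
orientation: [-0.001, 0.218, 0.976, -0.0]
wrist_force: [0.2, 0.5, -0.8]
finger_gap: 0.0854
grip_force: 0.0
```

```bash
python3 s.py .570 -.030 .0515;python3 - <<'E'
from h import *
c=cam('scene');cv2.imwrite('pics/l.png',cv2.resize(c['color'][100:220,200:340],None,fx=5,fy=5,interpolation=2))
E
```

```text
[ 0.5696 -0.0296  0.0833] [-0.5 -0.2 31.8]
```

View pics/l.png

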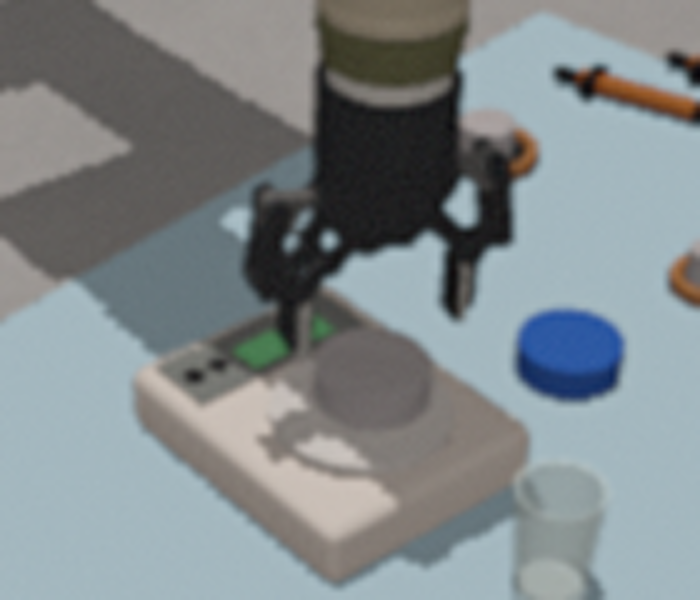

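The fingers at crop (300,345) and (460,312) straddle weight66, centred at (374,363). Going down, checking for contact on the way.

Call:
apply_moves --rows '[{"xyz": [-0.5, 0, 10], "turn": [0, 0, 0], "grip": 1}, {"xyz": [-0.5, 0, 20], "turn": [0, 0, 0], "grip": 1}, {"xyz": [-0.5, 0, 26], "turn": [0, 0, 0], "grip": 1}, {"xyz": [-0.5, 0, 26], "turn": [0, 0, 0], "grip": 1}]' --force 60

```text
clock: 18.78
tcp_pos: [0.5691, -0.0294, 0.0557]
orientation: [-0.002, 0.218, 0.976, -0.0]
wrist_force: [-0.5, -0.4, -0.5]
finger_gap: 0.0852
grip_force: 0.0
```

Call:
apply_moves --rows '[{"xyz": [0, 0, 5], "turn": [0, 0, 0], "grip": 1}, {"xyz": [0, 0, 5], "turn": [0, 0, 0], "grip": 0.94}, {"xyz": [0, 0, 5], "turn": [0, 0, 0], "grip": 0.88}, {"xyz": [0, 0, 5], "turn": [0, 0, 0], "grip": 0.84}, {"xyz": [0, 0, 5], "turn": [0, 0, 0], "grip": 0.8}, {"xyz": [0, 0, 5], "turn": [0, 0, 0], "grip": 0.76}, {"xyz": [0, 0, 5], "turn": [0, 0, 0], "grip": 0.7}, {"xyz": [0, 0, 5], "turn": [0, 0, 0], "grip": 0.6}, {"xyz": [0, 0, 5], "turn": [0, 0, 0], "grip": 0.55}, {"xyz": [0, 0, 5], "turn": [0, 0, 0], "grip": 0.55}]'

```text
clock: 19.62
tcp_pos: [0.5714, -0.0293, 0.0543]
orientation: [0.001, 0.218, 0.976, 0.001]
wrist_force: [-0.0, 2.2, 5.0]
finger_gap: 0.0632
grip_force: 65.1
```

Call:
apply_moves --rows '[{"xyz": [0, 0, -2], "turn": [0, 0, 0], "grip": 0.55}, {"xyz": [0, 0, -8], "turn": [0, 0, 0], "grip": 0.55}, {"xyz": [0, 0, -20], "turn": [0, 0, 0], "grip": 0.55}, {"xyz": [0, 0, -34], "turn": [0, 0, 0], "grip": 0.55}, {"xyz": [0, 0, -40], "turn": [0, 0, 0], "grip": 0.55}, {"xyz": [0, 0, -40], "turn": [0, 0, 0], "grip": 0.55}]'

```text
clock: 20.12
tcp_pos: [0.5715, -0.03, 0.0942]
orientation: [0.001, 0.218, 0.976, -0.0]
wrist_force: [0.4, -0.5, -6.2]
finger_gap: 0.063
grip_force: 67.4
```

```bash
python3 s.py .5975 -.288 .045
```

```text
[ 0.5715 -0.03    0.0942] [-133.3 -222.4   49.2]
```

Call:
apply_moves --rows '[{"xyz": [-8, -13, 0], "turn": [0, 0, 0], "grip": 0.55}, {"xyz": [-21, -35, 0], "turn": [0, 0, 0], "grip": 0.55}, {"xyz": [-37, -62, 0], "turn": [0, 0, 0], "grip": 0.55}, {"xyz": [-54, -90, 0], "turn": [0, 0, 0], "grip": 0.55}, {"xyz": [-71, -118, 5], "turn": [0, 0, 0], "grip": 0.55}, {"xyz": [-88, -147, 15], "turn": [0, 0, 0], "grip": 0.55}, {"xyz": [-104, -174, 27], "turn": [0, 0, 0], "grip": 0.55}, {"xyz": [-118, -197, 37], "turn": [0, 0, 0], "grip": 0.55}, {"xyz": [-128, -214, 44], "turn": [0, 0, 0], "grip": 0.55}, {"xyz": [-133, -222, 48], "turn": [0, 0, 0], "grip": 0.55}, {"xyz": [-133, -222, 49], "turn": [0, 0, 0], "grip": 0.55}, {"xyz": [-133, -222, 49], "turn": [0, 0, 0], "grip": 0.55}]'

```text
clock: 21.12
tcp_pos: [0.5959, -0.2864, 0.043]
orientation: [-0.001, 0.218, 0.976, 0.001]
wrist_force: [-1.0, 1.0, -7.0]
finger_gap: 0.0625
grip_force: 67.6
```

Call:
apply_moves --rows '[{"xyz": [0, 0, 0], "turn": [0, 0, 0], "grip": 0.55}, {"xyz": [0, 0, 0], "turn": [0, 0, 0], "grip": 0.55}, {"xyz": [0, 0, 0], "turn": [0, 0, 0], "grip": 0.55}]'

```text
clock: 21.37
tcp_pos: [0.597, -0.2859, 0.0448]
orientation: [0.0, 0.217, 0.976, 0.0]
wrist_force: [0.5, -0.5, -6.9]
finger_gap: 0.0626
grip_force: 67.5
```

```bash
python3 s.py .5975 -.288 .0103;python3 - <<'E'
from h import *
c=cam('scene');cv2.imwrite('pics/m.png',cv2.resize(c['color'][130:280,130:310],None,fx=4,fy=4,interpolation=2))
E
```

```text
[ 0.597  -0.2859  0.0448] [-1.4 -1.7 34.5]
```

View pics/m.png

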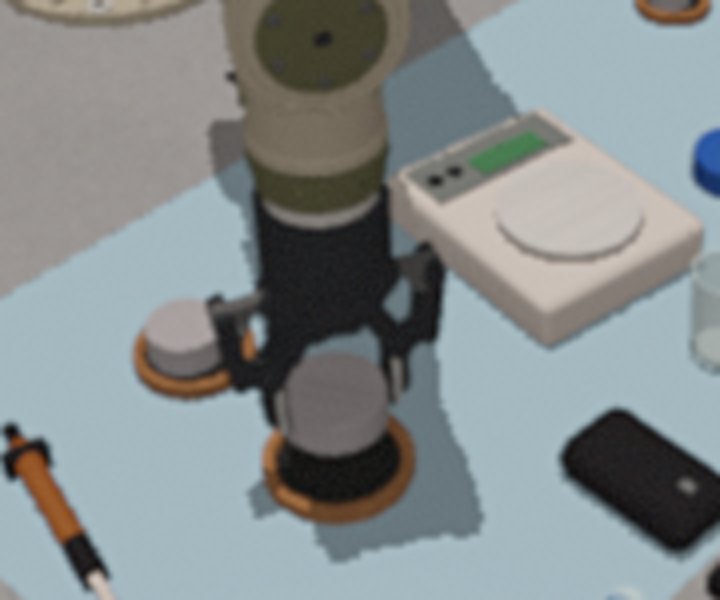

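Weight66, at crop (338,405), is over cup66, at (340,460). Lowering.

Call:
apply_moves --rows '[{"xyz": [-1, -1.2, 13], "turn": [0, 0, 0], "grip": 0.55}, {"xyz": [-1, -1.2, 24], "turn": [0, 0, 0], "grip": 0.55}, {"xyz": [-1, -1.2, 30], "turn": [0, 0, 0], "grip": 0.55}, {"xyz": [-1, -1.2, 33], "turn": [0, 0, 0], "grip": 0.55}, {"xyz": [-1, -1.2, 34], "turn": [0, 0, 0], "grip": 0.55}, {"xyz": [-1, -1.2, 34], "turn": [0, 0, 0], "grip": 0.55}]'

```text
clock: 21.92
tcp_pos: [0.596, -0.2879, 0.0104]
orientation: [-0.001, 0.218, 0.976, 0.001]
wrist_force: [-3.5, 1.8, 2.5]
finger_gap: 0.0629
grip_force: 68.9
```

Call:
apply_moves --rows '[{"xyz": [0, 0, 0.5], "turn": [0, 0, 0], "grip": 0.55}, {"xyz": [0, 0, 0.8], "turn": [0, 0, 0], "grip": 0.55}, {"xyz": [0, 0, 0.8], "turn": [0, 0, 0], "grip": 0.55}]'

```text
clock: 22.17
tcp_pos: [0.5961, -0.288, 0.0104]
orientation: [-0.001, 0.218, 0.976, 0.0]
wrist_force: [-6.8, 3.0, 8.1]
finger_gap: 0.0625
grip_force: 69.1
```

Contact at the expected height. Releasing and retreating.

Call:
apply_moves --rows '[{"xyz": [0, 0, 0], "turn": [0, 0, 0], "grip": 0.8}, {"xyz": [0, 0, 0], "turn": [0, 0, 0], "grip": 0.9}, {"xyz": [0, 0, 0], "turn": [0, 0, 0], "grip": 1}, {"xyz": [0, 0, 0], "turn": [0, 0, 0], "grip": 1}, {"xyz": [0, 0, 0], "turn": [0, 0, 0], "grip": 1}, {"xyz": [0, 0, -8], "turn": [0, 0, 0], "grip": 1}, {"xyz": [0, 0, -25], "turn": [0, 0, 0], "grip": 1}, {"xyz": [0, 0, -60], "turn": [0, 0, 0], "grip": 1}, {"xyz": [0, 0, -100], "turn": [0, 0, 0], "grip": 1}, {"xyz": [20, 0, -130], "turn": [0, 0, 0], "grip": 1}, {"xyz": [55, 0, -150], "turn": [0, 0, 0], "grip": 1}, {"xyz": [85, 0, -150], "turn": [0, 0, 0], "grip": 1}]'

```text
clock: 23.17
tcp_pos: [0.5219, -0.2539, 0.1651]
orientation: [0.004, 0.218, 0.976, -0.002]
wrist_force: [0.2, -0.5, 0.4]
finger_gap: 0.0855
grip_force: 0.0
```

Call:
apply_moves --rows '[{"xyz": [0, 0, 0], "turn": [0, 0, 0], "grip": 1}, {"xyz": [0, 0, 0], "turn": [0, 0, 0], "grip": 1}, {"xyz": [0, 0, 0], "turn": [0, 0, 0], "grip": 1}]'

```text
clock: 23.42
tcp_pos: [0.5207, -0.253, 0.16]
orientation: [0.001, 0.218, 0.976, -0.0]
wrist_force: [-0.7, 0.0, -0.2]
finger_gap: 0.0856
grip_force: 0.0
```

```bash
python3 - <<'E'
from h import *
c=cam('scene');cv2.imwrite('pics/n.png',cv2.resize(c['color'][90:285,90:355],(795,585),interpolation=2))
W=pts(c)
for q in((.597,-.288),(.453,-.287),(.412,.28),(.611,.2535)):
    m=(np.hypot(W[...,0]-q[0],W[...,1]-q[1])<.045)&(W[...,2]>.024)&(W[...,2]<.06);print(q,m.sum(),np.median(W[m],0).round(4))
E
```

```text
(0.597, -0.288) 442 [ 0.5944 -0.2884  0.0303]
(0.453, -0.287) 233 [ 0.4538 -0.2881  0.03  ]
(0.412, 0.28) 63 [0.4151 0.2755 0.03  ]
(0.611, 0.2535) 35 [0.6109 0.2517 0.0301]
```

View pics/n.png

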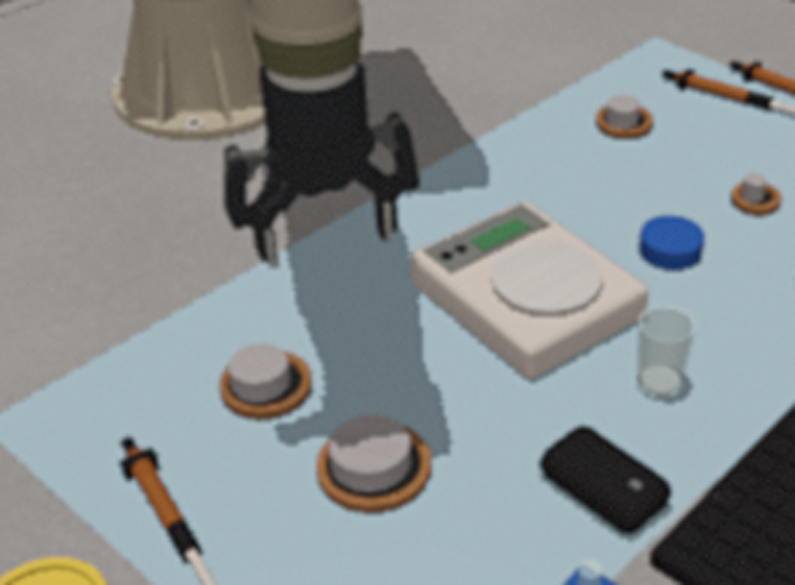

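All four tops are at 30 mm (seated flat), the beaker stands at (663,350), and the gripper is clear of everything. Handing in.

```bash
python3 -c "
from workcell import ticket
print(ticket.hand_in())"
```

```text
the job is handed in; nothing more can be done
None
```

All four weights stand flat in their own cups, moved in order from the top down; the beaker and look-alikes were not touched, and the job was handed in at about 23 s of the 102 s allowed.

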